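# Close and lock the water filter's access panel

### The job

Swing the water filter's grey access panel shut, then push its black stud in until you feel it gently bottom, and turn it a quarter turn clockwise while it is in, so that it stays in and locks the panel. How deep it must go differs from unit to unit: neither ram it nor force it round before it is in (15 N on the catch or the case is too much), leave the other things where they are, and let go at the end.

Things in the scene. Friction and masses are not known exactly. Their poses are not given: they have to be found in the camera images.
- housing: Countertop water filter: white case 220 (x) x 240 (y) x 90 mm high, fixed. Origin: centre of its underside; z up, x from the small spout (front, robot side) to the hinge (back). Open on top under the panel; inside, below the stud, sits a steel receptacle with a slotted lip and a stop leaf. Nothing may bear on case, receptacle or leaf with more than 15 N.
- panel (a joint): Angle (rad) of the grey access panel, 150 mm from hinge to free edge, 170 mm wide, 6 thick: 0 = shut, flat on the case. It starts at 0.5 to 0.9, free edge raised on the robot's side. A stiff friction hinge (0.35 N m) holds it where it is left; press on its upper face near the free edge, beside the stud, with a few N.
- panel_hinge (a point): Mid-point of the panel's hinged edge, on its upper face: 96 mm above the worktop and at x = 45 mm in the case's frame when shut. The hinge axis runs along the case's y, 6 mm under this point (90 mm above the worktop).
- panel_edge (a point): Middle of the panel's free edge, on its upper face, 150 mm from the hinge line. Turns with the panel: x from the free edge to the hinge, z out of the upper face.
- stud_grip (a point): Grip point on the axis of the black stud, 12 mm above its flange, 8 mm below its top. Stud: captive in the panel 110 mm from the hinge, mid-width, axis square to it; wing 36 mm long, 9 thick, 20 high on a round flange 40 mm wide, 4 thick, whose underside stands 20 mm off the panel when out. Frame turns with the stud: x along the wing, z outwards.
- plunger (a joint): How far the stud is pushed in (m): 0 = out, at most 0.019. Its spring gives 4 N at 0 and 0.4 N more per mm (and 0.06 N per mm/s of damping). With the panel shut its pin meets a stiff leaf (15 N/mm more) after 6.8 to 16.3 mm: this depth differs from unit to unit and must be felt. The pin clears the lip and can turn only from 0.8 mm short of the leaf onwards.
- stud (a joint): Turn of the stud (rad), clockwise from above: 0 = unlocked, wing square to the hinge; 1.57 = locked, wing along the hinge; stops at -0.12, 1.62. Within 0.1 of 0 its cross-pin (26 mm, 4 thick) enters the receptacle's 8 mm slot. Past about 0.4 under the lip it stays in if let go; at 1.57 it springs out 2.5 mm into a notch and is locked. Turning takes 0.02 to 0.2 N m.
- cartridge: Bystander: spare white filter cartridge, 54 mm in diameter, 120 mm high, upright beside the case. Origin at its foot.
- screwdriver: Bystander: screwdriver lying on the other side of the case.
- spice: Bystander: small amber jar, 40 mm in diameter, 55 mm high, on the case's rear deck behind the hinge. Origin at its foot.
- mug: Bystander: blue mug, 84 mm wide, 95 mm high, on the left of the worktop.
- oil: Bystander: green oil bottle, 64 mm in diameter, 170 mm high, on the left.
- bowl: Bystander: white bowl, 130 mm wide, 55 mm high, on the right.
- spoon: Bystander: spoon lying on the right.

How it is judged:
By the outcome, as a careful person would: the job done as asked, in the order asked, and still so for the second after the job is handed in, with the robot touching nothing.
It also fails if it takes over 70 s, if anything falls off the work surface, if the arm or the gripper's body presses on something with over 40 N, if the wrist force passes 120 N, or if a joint passes its speed limit or range.

### The arm

A 6-joint arm with a two-finger parallel gripper is mounted at the origin on the work surface. World frame = base frame: x ahead of the robot, y to its left, z up, the work surface at z = 0. Lengths are in mm, angles in rad, forces in N, time in s.
With the tool pointing down it reaches from about 350 to 975 mm from the base axis. Payload 7.1 kg.
Tool frame: the origin (TCP) lies on the front face of the gripper's body, between the roots of the fingers; the fingertips stand 80 mm ahead of it and the grasp point (between the pads) lies 61 mm ahead of it; z points along the fingers, y is the line along which they close (so a half turn about z gives the same grasp; the last joint's range is limited). The gripper opens to 88 mm and grips with 3 to 60 N. Pads are 20 mm wide; open, the fingers measure 115 mm over their backs; the gripper's body (75 mm by 178 mm) begins 61 mm behind the grasp point.
Start: joints at [1.193, 0.423, 1.63, -0, 1.089, -0.019], TCP at [219.437, 585.195, 302.675] pointing down, gripper open.
Joint ranges: [-3, 3], [-0.9, 2.11], [0.09, 2.58], [-1.31, 4.45], [0.11, 2.69], [-2.54, 2.54]. Speed limits (rad/s): [2.39, 2.39, 3.01, 3.14, 3.14, 3.14].

### API

Orientations are given as a rotation vector (axis times angle).
In Python, from workcell import readout, vision, close_job gives the robot as it stands.
- The arm moves only by the tool servo_tool, never from a script. Its argument "plan" is a list that holds one entry, the list of rows, each a list of 7 numbers: the gripper command: -1 is fully open, 1 is shut, values between are in proportion, then the shift along the world's x, y, z in units of 40 mm (1.0 is 40 mm), then the turn, a rotation vector about the world's x, y, z in units of 5 degrees (1.0 is 5 degrees). A call has 1 to 5 rows; each row shifts and turns the commanded pose from where the row before left it; what a row does not reach is not made up. A row lasts 1/12 s, in which the tool goes at most 41.7 mm and 7.16 degrees, less where a joint would pass 70% of its speed; a pose out of reach is approached as far as the arm can. A call is refused whole if a number of a shift passes 1 or a number of a turn 1, either way. A call with a gripper value outside its range is refused whole. The fingers move at their own pace and stop on an object; the grip force is fixed at half the most. Time passes only in rows, so rows that do not move let the fingers close. It gives the time, the measured TCP pose, the force, the opening and the grip force at its end, in the units of the state.
- readout.get_obs(): the state, without advancing time (a new reading comes with each control period).
- vision.get_image(name): name is "side" or "top" or "wrist"; returns the picture (384x512x3 uint8, red, green, blue); there is no depth.
- vision.camera_params(name): a dict with "fx", "fy", "cx", "cy" (pixels), "rvec" (rotation vector, rad) and "tvec" (3), from world to camera coordinates, as OpenCV has them; the wrist camera has in their place "hand_eye" (4x4, takes a point from camera to tool coordinates, whose origin is the TCP and whose axes are the flange's). Camera axes: x right, y down, z forward; pixel columns grow to the right and rows downward; lengths in mm; the calibration is good to about 2 mm. A picture is of the moment at which its call begins: read the wrist's pose just before it. camera_params takes no time and is no camera call.
- close_job(): hands the job in; it is judged then, once.
The state is a dict: "t": time; "qpos": joint angles; "qvel": joint speeds; "joint_torque": joint torques, N m; "ee_pos": TCP position; "orientation": TCP orientation; "ft_force": force on the tool from outside, world axes, zero at the start; "moment": the same for the moment, N m; "width": finger opening in mm; "grasp_force": force on a finger pad.
Only numpy, scipy, OpenCV 4.12 (cv2) and the standard library are available. Lean on these libraries where they do the work, as an engineer would, in place of code of your own. Each camera call takes 0.05 s, during which the arm holds its last target. There are 200 camera calls.

## Working session

There is one attempt and no reset: what is moved stays moved. The work goes in short steps, Python scripts to look and compute and a tool call to move; the robot and the scene stay as the last step left them, time stands still between calls to the robot, and variables do not carry over. Pictures are saved under pics/ and viewed, at most 10 in all, crops included, and the job is handed in when it is done.

Besides the shell and the picture viewer there is one more tool, called after ">>>" as name(argument=value, ...), one argument or row to a line, values as JSON. servo_tool: Moves the arm, as the interface text tells. Its arguments: {"type":"object","properties":{"plan":{"type":"array"}},"required":["plan"]}

```bash
mkdir -p pics
cat > h.py <<'E'
import numpy as np, cv2
from workcell import readout, vision, close_job
def grab(n,f):
    o=readout.get_obs(); im=vision.get_image(n); cv2.imwrite('pics/'+f,im[:,:,::-1]); return im,o
def cam(n,o=None):
    p=vision.camera_params(n); K=np.array([[p['fx'],0,p['cx']],[0,p['fy'],p['cy']],[0,0,1]])
    if n=='wrist':
        T=np.eye(4);T[:3,:3]=cv2.Rodrigues(np.array(o['orientation'],float))[0];T[:3,3]=o['ee_pos']
        M=np.linalg.inv(T@np.array(p['hand_eye'])); return K,M[:3,:3],M[:3,3]
    return K,cv2.Rodrigues(np.array(p['rvec'],float))[0],np.array(p['tvec'],float)
def ray(c,uv):
    K,R,t=c; d=R.T@np.linalg.inv(K)@np.array([*uv,1.]); return -R.T@t,d/np.linalg.norm(d)
def onz(c,uv,z):
    o,d=ray(c,uv); return o+d*(z-o[2])/d[2]
def tri(c1,p1,c2,p2):
    o1,d1=ray(c1,p1);o2,d2=ray(c2,p2)
    s=np.linalg.lstsq(np.c_[d1,-d2],o2-o1,rcond=None)[0]; a=o1+d1*s[0];b=o2+d2*s[1]
    return (a+b)/2,np.linalg.norm(a-b)
def proj(c,X):
    K,R,t=c; q=K@(R@np.array(X,float)+t); return q[:2]/q[2]
E
python3 - <<'E'
from h import *
a,o=grab('top','top0.png');b,_=grab('side','side0.png')
cv2.imwrite('pics/both.png',cv2.resize(np.vstack([a,b])[:,:,::-1],None,fx=.78,fy=.78))
for n in('top','side'):
    K,R,t=cam(n);print(n,K[0,0],(-R.T@t).round(),R[2].round(2))
E
```

```text
top 395.07568963031383 [ 458.  -18. 1264.] [ 0.09  0.03 -1.  ]
side 363.6036363409039 [ 470. -723.  812.] [ 0.07  0.72 -0.69]
```

View pics/top0.png

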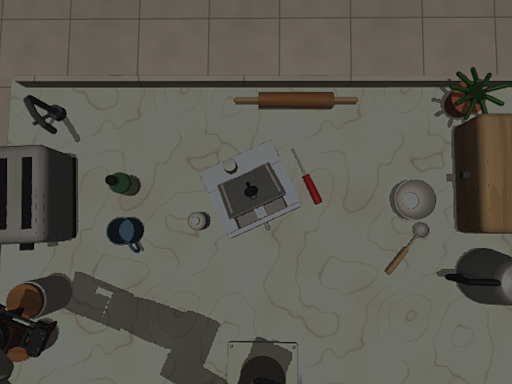

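View pics/side0.png

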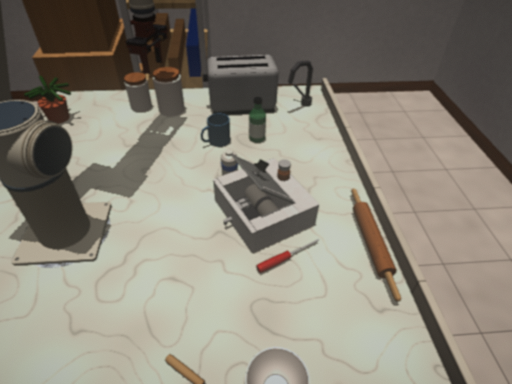

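The top view shows the case near (250,190) with the spout at (267,226), the stud at (251,190), the cartridge at (199,220), the jar at (230,165) and the screwdriver at (308,178). The side view shows the panel raised at about (262,180). I'll enlarge both.

Run:
```python
from h import *
a=cv2.imread('pics/top0.png')[130:245,185:330];b=cv2.imread('pics/side0.png')[140:255,200:330]
a=cv2.resize(a,(725,575),interpolation=2);b=cv2.resize(b,(650,575),interpolation=2)
cv2.imwrite('pics/ca.png',a);cv2.imwrite('pics/cb.png',b)
```

```text
(no output)
```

View pics/ca.png

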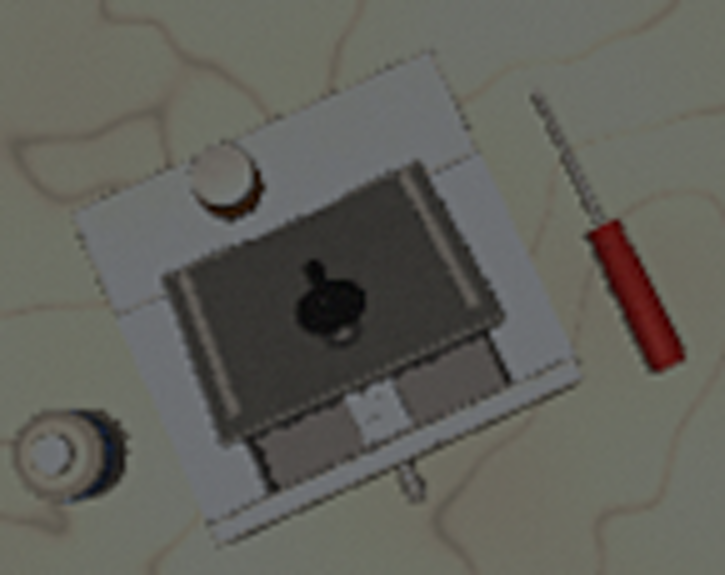

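View pics/cb.png

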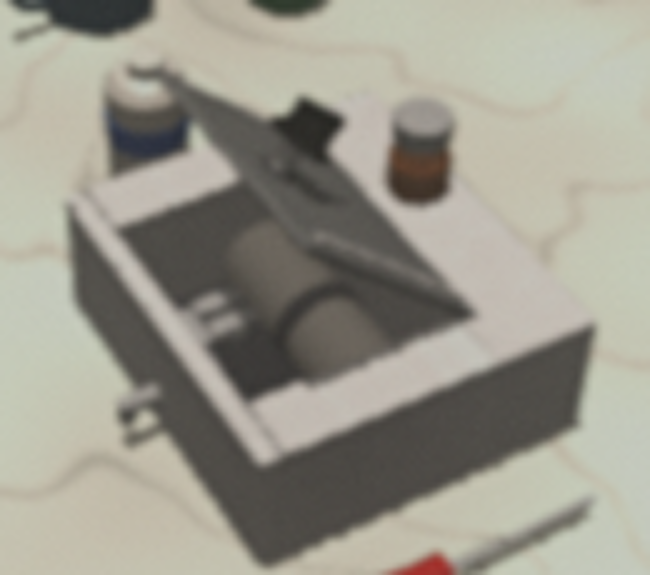

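The top crop shows the deck corners at (76,213), (435,50), (578,362) and (208,522), and the panel's free-edge corners at (225,440) and (503,320). The side crop shows the same free-edge corners at (170,72) and (315,238).

Run:
```python
from h import *
T=cam('top');S=cam('side')
f=lambda u,v:(185+u/5,130+v/5); g=lambda u,v:(200+u/5,140+v/5)
P=[onz(T,f(*q),90) for q in((76,213),(435,50),(578,362),(208,522))]
Q=[onz(S,g(*q),90) for q in((352,92),(595,325),(265,465),(70,205))]
for p,q in zip(P,[Q[0],Q[1],Q[2],Q[3]]):print(p.round(),q.round())
print([np.linalg.norm(P[i]-P[(i+1)%4]).round() for i in range(4)])
x=(P[0]+P[1]-P[2]-P[3]);y=(P[0]+P[3]-P[1]-P[2])
yaw=(np.arctan2(x[1],x[0])+np.arctan2(-y[0],y[1]))/2
C=(sum(P)+sum(Q))/8;C[2]=0;print('yaw',np.arctan2(x[1],x[0]),np.arctan2(-y[0],y[1]),C,sum(P)/4,sum(Q)/4)
for a,b in(((225,440),(170,72)),((503,320),(315,238))):print('edge',tri(T,f(*a),S,g(*b)))
print('stud', tri(T,f(315,270),S,g(318,118)))
c,s=np.cos(yaw),np.sin(yaw)
print('hinge',C+[45*c,45*s,96],'studshut',C+[-65*c,-65*s,96+32])
```

```text
[623. 190.  90.] [611. 189.  90.]
[723. -25.  90.] [723. -28.  90.]
[ 535. -111.   90.] [ 530. -117.   90.]
[439. 108.  90.] [431.  92.  90.]
[np.float64(238.0), np.float64(207.0), np.float64(239.0), np.float64(202.0)]
yaw 0.4239355680307938 0.42443519500272414 [577.01736671  37.39154126   0.        ] [580.36239585  40.69042359  90.        ] [573.67233756  34.09265893  90.        ]
edge (array([488.63815646,  88.92072695, 188.47427747]), np.float64(6.887239043114786))
edge (array([554.47131045, -62.00224951, 197.31174912]), np.float64(7.240476131617077))
stud (array([574.29786171,  40.79209204, 190.87571928]), np.float64(7.98329049031815))
hinge [618.02921087  55.91257358  96.        ] studshut [517.77803625  10.63893902 128.        ]
```

Run:
```python
from h import *
o=readout.get_obs();R=cv2.Rodrigues(np.array(o['orientation'],float))[0]
print(o['t'],R.round(3),o['width'],o['ft_force'],o['moment'])
print(np.array(vision.camera_params('wrist')['hand_eye']).round(2),vision.camera_params('wrist'))
```

```text
0.1 [[-0.936  0.351 -0.001]
 [ 0.351  0.936 -0.001]
 [ 0.    -0.001 -1.   ]] 87.89881357732973 [ 0.17703922  0.12686885 -0.69242581] [-0.05132376  0.04397914  0.01938616]
[[  0.    -0.96  -0.26  73.35]
 [  1.     0.    -0.     0.19]
 [  0.    -0.26   0.96 -82.67]
 [  0.     0.     0.     1.  ]] {'fx': 282.901973628754, 'fy': 282.901973628754, 'cx': 255.20405037783306, 'cy': 193.55010276617318, 'hand_eye': array([[ 3.29233757e-04, -9.64399939e-01, -2.64447820e-01,
         7.33512995e+01],
       [ 9.99999210e-01,  6.38406876e-04, -1.08318554e-03,
         1.91317098e-01],
       [ 1.21344938e-03, -2.64447254e-01,  9.64399387e-01,
        -8.26687078e+01],
       [ 0.00000000e+00,  0.00000000e+00,  0.00000000e+00,
         1.00000000e+00]])}
```

>>> servo_tool(
  plan=[
    [[-1, 0.2, -0.6, 0.4, 0, 0, 0.5], [-1, 0.45, -0.85, 0.2, 0, 0, 0.6], [-1, 0.45, -0.85, 0.2, 0, 0, 0.6], [-1, 0.45, -0.85, 0.2, 0, 0, 0.6], [-1, 0.45, -0.85, 0.2, 0, 0, 0.6]],
  ],
)

```text
t: 0.52
ee_pos: [299.6, 423.5, 350.6]
orientation: [-0.161, -3.137, 0.001]
ft_force: [0.9, -0.1, 0.2]
width: 87.2
grasp_force: 0.0
```

>>> servo_tool(
  plan=[
    [[-1, 0.45, -0.85, 0.2, 0, 0, 0.6], [-1, 0.45, -0.85, 0.2, 0, 0, 0.6], [-1, 0.45, -0.85, 0.2, 0, 0, 0.6], [-1, 0.45, -0.85, 0.2, 0, 0, 0.6], [-1, 0.45, -0.85, 0.2, 0, 0, 0.6]],
  ],
)

```text
t: 0.93
ee_pos: [389.7, 253.3, 391.0]
orientation: [0.249, -3.132, 0.0]
ft_force: [0.1, 0.0, -0.3]
width: 87.6
grasp_force: 0.0
```

>>> servo_tool(
  plan=[
    [[-1, 0.45, -0.85, 0.1, 0, 0, 0.6], [-1, 0.45, -0.85, 0.1, 0, 0, 0.6], [-1, 0.45, -0.85, 0, 0, 0, 0.6], [-1, 0.45, -0.85, 0, 0, 0, 0.6], [-1, 0.45, -0.85, 0, 0, 0, 0.5]],
  ],
)

```text
t: 1.35
ee_pos: [479.8, 83.3, 398.7]
orientation: [-0.642, 3.075, 0.0]
ft_force: [0.9, 0.4, 0.4]
width: 88.0
grasp_force: 0.0
```

Run:
```python
from h import *
a,o=grab('wrist','w0.png')
R=cv2.Rodrigues(np.array(o['orientation'],float))[0];print(np.arctan2(-R[0,1],R[1,1]),o['qpos'])
```

```text
0.4116866477019936 [ 1.47373158e-01  1.07788231e-01  1.82428797e+00  6.85193686e-05
  1.20947426e+00 -1.83513404e+00]
```

View pics/w0.png

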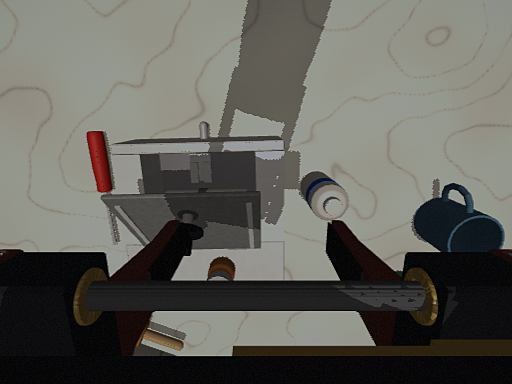

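The wrist view shows the panel's free edge from (102,196) to (260,193), the case front at rows 138–150 and the stud at (190,225). That agrees with a panel angle of about 0.74 rad, so I'll shut the fingers and press the panel beside the stud, on the right.

>>> servo_tool(
  plan=[
    [[1, 0.475, -0.675, -0.5, 0, 0, 0.14], [1, 0.475, -0.675, -0.5, 0, 0, 0], [1, 0.475, -0.675, -0.5, 0, 0, 0], [1, 0.475, -0.675, -0.5, 0, 0, 0], [1, 0, 0, -0.5, 0, 0, 0]],
  ],
)

```text
t: 1.82
ee_pos: [558.2, -26.6, 297.7]
orientation: [-0.652, 3.071, -0.003]
ft_force: [0.7, -0.2, 0.3]
width: 58.0
grasp_force: 0.0
```

>>> servo_tool(
  plan=[
    [[1, 0, 0, -0.3, 0, 0, 0], [1, 0, 0, 0, 0, 0, 0], [1, 0, 0, 0, 0, 0, 0]],
  ],
)

```text
t: 2.07
ee_pos: [554.8, -22.2, 286.3]
orientation: [0.657, -3.07, -0.001]
ft_force: [0.2, -0.3, 0.4]
width: 37.7
grasp_force: 0.0
```

>>> servo_tool(
  plan=[
    [[1, 0, 0, 0, 0, 0, 0], [1, 0, 0, 0, 0, 0, 0], [1, 0, 0, 0, 0, 0, 0], [1, 0, 0, -0.1, 0, 0, 0], [1, 0, 0, -0.1, 0, 0, 0]],
  ],
)

```text
t: 2.48
ee_pos: [555.7, -22.5, 279.3]
orientation: [-0.657, 3.07, -0.001]
ft_force: [-0.4, -0.3, 0.2]
width: 4.6
grasp_force: 0.0
```

>>> servo_tool(
  plan=[
    [[1, 0, 0, -0.1, 0, 0, 0], [1, 0, 0, -0.1, 0, 0, 0], [1, 0, 0, -0.1, 0, 0, 0]],
  ],
)

```text
t: 2.73
ee_pos: [555.4, -22.8, 266.3]
orientation: [-0.657, 3.072, 0.0]
ft_force: [0.5, -0.6, 0.9]
width: 0.6
grasp_force: 0.6
```

>>> servo_tool(
  plan=[
    [[1, -0.05, -0.025, -0.1, 0, 0, 0], [1, -0.05, -0.025, -0.1, 0, 0, 0], [1, -0.05, -0.025, -0.1, 0, 0, 0]],
  ],
)

```text
t: 2.98
ee_pos: [549.2, -25.9, 254.2]
orientation: [0.657, -3.072, -0.0]
ft_force: [-0.1, 0.5, 1.9]
width: 0.7
grasp_force: 0.5
```

>>> servo_tool(
  plan=[
    [[1, -0.07, -0.03, -0.15, 0, 0, 0], [1, -0.07, -0.03, -0.15, 0, 0, 0], [1, -0.06, -0.03, -0.15, 0, 0, 0]],
  ],
)

```text
t: 3.23
ee_pos: [540.9, -29.6, 236.0]
orientation: [0.657, -3.072, -0.0]
ft_force: [-0.3, -0.1, 0.9]
width: 0.7
grasp_force: 0.4
```

>>> servo_tool(
  plan=[
    [[1, -0.06, -0.03, -0.15, 0, 0, 0], [1, -0.06, -0.03, -0.15, 0, 0, 0], [1, -0.05, -0.02, -0.15, 0, 0, 0]],
  ],
)

```text
t: 3.48
ee_pos: [534.2, -32.8, 217.9]
orientation: [0.657, -3.072, -0.0]
ft_force: [0.3, -0.2, 0.9]
width: 0.6
grasp_force: 0.4
```

Run:
```python
from h import *
a,o=grab('side','s1.png');b,_=grab('wrist','w1.png');print(o['ft_force'],o['ee_pos'],o['moment'])
a=cv2.resize(a[100:260,170:340],(510,480),interpolation=2);b=cv2.resize(b[100:300,0:384],None,fx=.75,fy=.75)
c=np.zeros((480,800,3),np.uint8);c[:,:510]=a;c[:150,512:800]=b;cv2.imwrite('pics/s1c.png',cv2.convertScaleAbs(c[:,:,::-1],alpha=1.5))
```

```text
[ 0.34453818 -0.23931986  0.94550594] [534.19275814 -32.7721533  217.93118685] [0.05299468 0.13950157 0.01784276]
```

View pics/s1c.png

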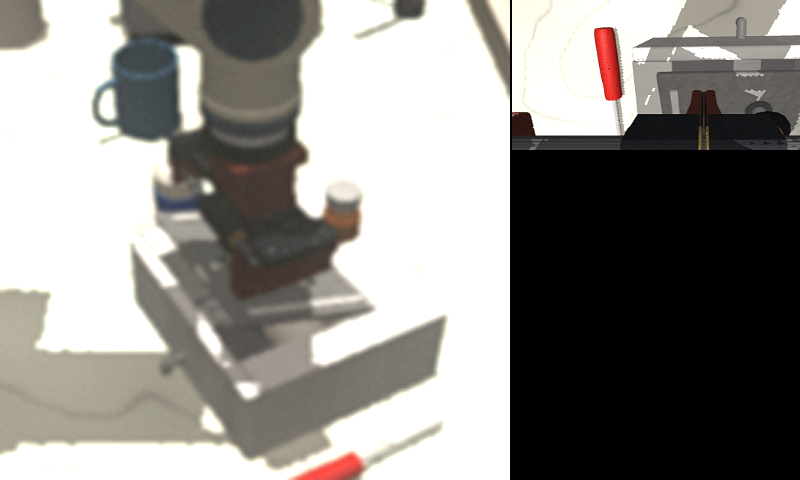

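The side view shows the fingertips on the panel (about (300,285) in the crop) and the panel lowered to about 0.35 rad. I'll carry on and slow down near shut.

>>> servo_tool(
  plan=[
    [[1, -0.05, -0.03, -0.13, 0, 0, 0], [1, -0.05, -0.03, -0.13, 0, 0, 0], [1, -0.04, -0.02, -0.13, 0, 0, 0]],
  ],
)

```text
t: 3.83
ee_pos: [529.1, -35.9, 202.8]
orientation: [-0.657, 3.071, -0.0]
ft_force: [0.1, -0.0, 0.7]
width: 0.5
grasp_force: 0.3
```

>>> servo_tool(
  plan=[
    [[1, -0.03, -0.01, -0.1, 0, 0, 0], [1, -0.03, -0.01, -0.1, 0, 0, 0], [1, -0.02, -0.01, -0.1, 0, 0, 0], [1, 0, 0, -0.05, 0, 0, 0]],
  ],
)

```text
t: 4.17
ee_pos: [525.4, -37.0, 188.4]
orientation: [0.657, -3.071, -0.0]
ft_force: [-0.9, 0.1, 0.5]
width: 0.5
grasp_force: 0.2
```

>>> servo_tool(
  plan=[
    [[1, 0, 0, -0.05, 0, 0, 0], [1, 0, 0, -0.05, 0, 0, 0], [1, 0, 0, -0.03, 0, 0, 0]],
  ],
)

```text
t: 4.42
ee_pos: [525.8, -37.0, 183.7]
orientation: [0.657, -3.072, -0.0]
ft_force: [0.1, -0.1, -0.2]
width: 0.4
grasp_force: 0.2
```

>>> servo_tool(
  plan=[
    [[1, 0, 0, -0.04, 0, 0, 0], [1, 0, 0, -0.04, 0, 0, 0]],
  ],
)

```text
t: 4.58
ee_pos: [525.9, -37.0, 180.6]
orientation: [-0.657, 3.072, -0.0]
ft_force: [-0.6, -0.0, 0.6]
width: -0.0
grasp_force: 0.2
```

>>> servo_tool(
  plan=[
    [[1, 0, 0, -0.03, 0, 0, 0], [1, 0, 0, -0.03, 0, 0, 0]],
  ],
)

```text
t: 4.75
ee_pos: [525.8, -37.0, 178.2]
orientation: [-0.657, 3.072, -0.0]
ft_force: [0.1, -0.3, 0.4]
width: 0.3
grasp_force: 0.2
```

>>> servo_tool(
  plan=[
    [[1, 0, 0, -0.02, 0, 0, 0], [1, 0, 0, -0.02, 0, 0, 0]],
  ],
)

```text
t: 4.92
ee_pos: [525.8, -37.0, 176.6]
orientation: [0.657, -3.072, -0.0]
ft_force: [0.6, -0.3, -0.2]
width: 0.6
grasp_force: 0.2
```

>>> servo_tool(
  plan=[
    [[1, 0, 0, -0.02, 0, 0, 0], [1, 0, 0, 0, 0, 0, 0]],
  ],
)

```text
t: 5.08
ee_pos: [525.8, -37.0, 176.3]
orientation: [0.657, -3.072, -0.0]
ft_force: [-1.9, 0.3, 5.1]
width: 0.6
grasp_force: 2.7
```

>>> servo_tool(
  plan=[
    [[1, 0, 0, -0.02, 0, 0, 0], [1, 0, 0, 0, 0, 0, 0]],
  ],
)

```text
t: 5.25
ee_pos: [525.9, -37.0, 176.2]
orientation: [-0.657, 3.072, -0.0]
ft_force: [-4.2, -0.1, 13.5]
width: 0.3
grasp_force: 6.7
```

Run:
```python
from h import *
a,o=grab('side','s2.png');b,_=grab('top','t2.png');w,_=grab('wrist','w2.png');print(o['ft_force'],o['ee_pos'],o['moment'])
c=np.hstack([cv2.resize(a[140:260,200:330],(390,360),interpolation=2),cv2.resize(b[130:250,190:310],(360,360),interpolation=2)])
c=np.vstack([c,np.zeros((240,750,3),np.uint8)]);c[360:600,:512]=w[100:340]
cv2.imwrite('pics/s2c.png',cv2.convertScaleAbs(c[:,:,::-1],alpha=1.3))
```

```text
[-4.21177264 -0.12222706 13.49095351] [525.92390306 -37.01466229 176.21832837] [ 0.05902177  0.80326836 -0.01032579]
```

View pics/s2c.png

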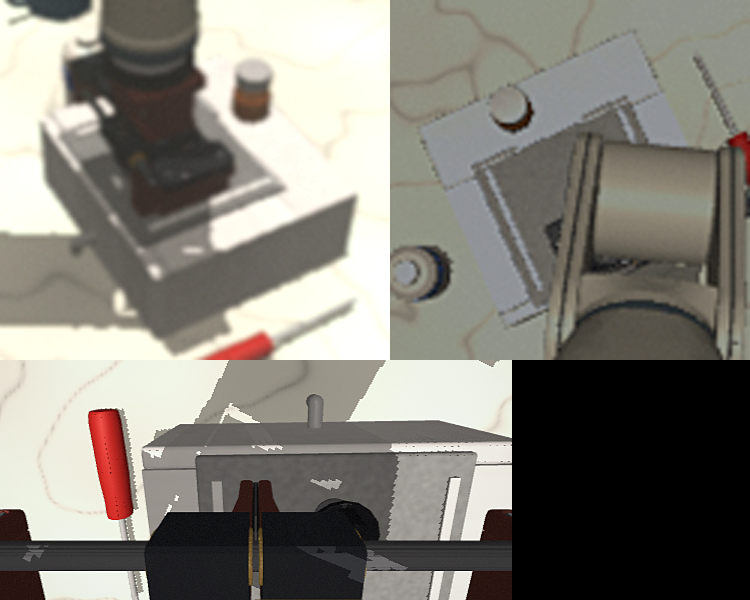

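All three views show the panel flat on the case, and contact came at tip z ≈ 96 as expected. I'll back off, then look at the stud from above.

>>> servo_tool(
  plan=[
    [[1, 0, 0, 0.1, 0, 0, 0], [1, 0, 0, 0.7, 0, 0, 0], [1, 0, 0, 0.9, 0, 0, 0], [-1, 0.3, 0.4, 0.8, 0, 0, 0], [-1, 0.6, 0.8, 0.2, 0, 0, 0]],
  ],
)

```text
t: 5.82
ee_pos: [562.5, 9.4, 288.1]
orientation: [-0.651, 3.068, -0.003]
ft_force: [1.2, -1.0, -0.0]
width: 10.4
grasp_force: 0.0
```

>>> servo_tool(
  plan=[
    [[-1, 0.6, 0.8, 0.3, 0, 0, 0], [-1, 0, 0, 0, 0, 0, 0], [-1, 0, 0, 0, 0, 0, 0], [-1, 0, 0, 0, 0, 0, 0], [-1, 0, 0, 0, 0, 0, 0]],
  ],
)

```text
t: 6.23
ee_pos: [584.7, 42.2, 294.1]
orientation: [0.656, -3.07, -0.0]
ft_force: [0.3, 0.4, -0.5]
width: 43.8
grasp_force: 0.0
```

Run:
```python
from h import *
w,o=grab('wrist','w3.png');print(o['ee_pos'],o['orientation'],o['width'])
cv2.imwrite('pics/w3c.png',cv2.convertScaleAbs(cv2.resize(w[:,:,::-1],(800,600)),alpha=1.5))
```

```text
[584.65829164  42.18036992 294.11795302] [ 6.55764334e-01 -3.07015388e+00 -2.08078296e-04] 43.82230060273862
```

View pics/w3c.png

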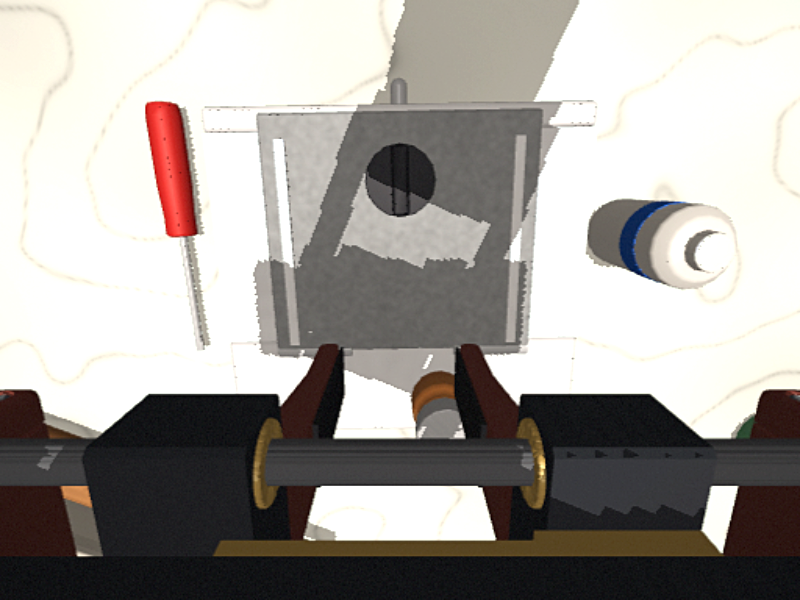

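The stud sits at about (256,115) in the raw wrist image, with its wing along the image column, and the panel is square to the tool. I'll fit the flange circle and the panel's free edge.

Run:
```python
from h import *
w=cv2.imread('pics/w3.png');o=readout.get_obs();c=cam('wrist',o)
g=w.max(2)[80:150,215:300]
m=(g<45).astype(np.uint8);n,l,s,ct=cv2.connectedComponentsWithStats(m);i=1+np.argmax(s[1:,4])
mm=cv2.morphologyEx((l==i).astype(np.uint8),3,np.ones((3,3)))
cn=max(cv2.findContours(mm,0,1)[0],key=len);(u,v),r=cv2.minEnclosingCircle(cn)
print(s[i],u+215,v+80,r)
P=onz(c,(u+215,v+80),119);print('stud',P)
a=onz(c,(258/1.5625,113/1.5625),96);b=onz(c,(545/1.5625,109/1.5625),96);print(a,b,(a+b)/2,np.linalg.norm(a-b),'yaw',np.arctan2(b[1]-a[1],b[0]-a[0])-np.pi/2)
for z,p in((140,(401,145)),(140,(401,213))):print(onz(c,(p[0]/1.5625,p[1]/1.5625),z))
R=cv2.Rodrigues(np.array(o['orientation'],float))[0];print('toolyaw',np.arctan2(-R[0,1],R[1,1]))
y=.425;e=np.array([np.cos(y),np.sin(y),0]);print('stud from edge',(a+b)/2+40*e)
```

```text
[  19   12   45   47 1181] 255.5 114.72222137451172 23.326154708862305
stud [516.25303912  12.58648024 119.        ]
[515.76655848 -78.90839535  96.        ] [444.67339788  74.6032567   96.        ] [480.21997818  -2.15256933  96.        ] 169.17465767982262 yaw 0.43370459669361683
[500.76811098   6.61683309 140.        ]
[531.63432057  20.4789747  140.        ]
toolyaw 0.4204515555039679
stud from edge [516.6615275   14.34026194  96.        ]
```

>>> servo_tool(
  plan=[
    [[-1, -0.5, -0.22, -0.2, 0, 0, 0.1], [-1, -0.6, -0.25, -0.4, 0, 0, 0], [-1, -0.6, -0.26, -0.5, 0, 0, 0], [-1, 0, 0, -0.4, 0, 0, 0], [-1, 0, 0, 0, 0, 0, 0]],
  ],
)

```text
t: 6.7
ee_pos: [514.3, 12.5, 232.2]
orientation: [0.666, -3.064, -0.002]
ft_force: [0.6, 0.8, -0.7]
width: 81.0
grasp_force: 0.0
```

Run:
```python
from h import *
o=readout.get_obs();print(o['ee_pos'],o['width'],o['ft_force'],o['moment'],o['qpos'])
```

```text
[514.29262872  12.45093443 232.15931722] 80.96216068330202 [ 0.57246189  0.7950428  -0.72386883] [ 0.07511787  0.00597406 -0.01367081] [ 1.09562940e-03  3.64617648e-01  1.92198777e+00 -7.19957428e-05
  8.61609485e-01 -1.99758904e+00]
```

>>> servo_tool(
  plan=[
    [[-1, 0, 0, -0.3, 0, 0, 0], [-1, 0, 0, -0.3, 0, 0, 0], [-1, 0, 0, 0, 0, 0, 0]],
  ],
)

```text
t: 6.95
ee_pos: [517.4, 13.3, 210.0]
orientation: [0.669, -3.067, -0.001]
ft_force: [-0.6, -0.6, 0.2]
width: 88.0
grasp_force: 0.0
```

>>> servo_tool(
  plan=[
    [[0.7, -0.02, 0, -0.08, 0, 0, 0], [0.7, 0, 0, -0.08, 0, 0, 0], [0.7, 0, 0, 0, 0, 0, 0], [0.7, 0, 0, 0, 0, 0, 0], [0.7, 0, 0, 0, 0, 0, 0]],
  ],
)

```text
t: 7.37
ee_pos: [517.2, 13.7, 205.1]
orientation: [-0.67, 3.069, -0.0]
ft_force: [1.1, -0.3, 0.4]
width: 57.7
grasp_force: 0.0
```

>>> servo_tool(
  plan=[
    [[0.7, 0, 0, 0, 0, 0, 0], [0.7, 0, 0, 0, 0, 0, 0], [0.7, 0, 0, 0, 0, 0, 0], [0.7, 0, 0, 0, 0, 0, 0], [0.7, 0, 0, 0, 0, 0, 0]],
  ],
)

```text
t: 7.78
ee_pos: [517.0, 13.7, 204.7]
orientation: [-0.67, 3.069, -0.0]
ft_force: [0.1, -0.2, -0.4]
width: 24.6
grasp_force: 0.0
```

Run:
```python
from h import *
w,o=grab('wrist','w4.png');s,_=grab('side','s4.png');print(o['ee_pos'],o['ft_force'],o['moment'],o['width'])
c=np.zeros((384,800,3),np.uint8);c[:,:400]=cv2.resize(w[60:316,120:386],(400,384));c[:,400:]=cv2.resize(s[140:240,210:314],(400,384),interpolation=2)
cv2.imwrite('pics/w4c.png',cv2.convertScaleAbs(c[:,:,::-1],alpha=1.8))
```

```text
[516.99932149  13.72985555 204.7115048 ] [ 0.10048359 -0.2389407  -0.40312599] [ 0.02795286 -0.00288442 -0.0296399 ] 24.55703768609004
```

View pics/w4c.png

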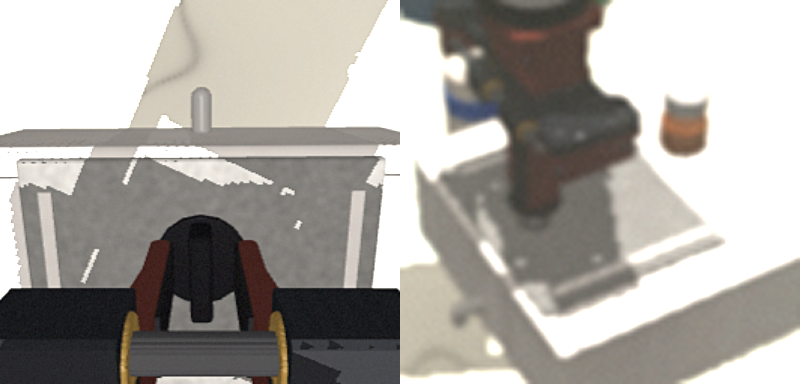

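The wing is centred between the fingers (wing at column 201, finger inner faces at about 165 and 240), so I'll close on it.

>>> servo_tool(
  plan=[
    [[0.8, 0, 0, -0.025, 0, 0, 0], [0.8, 0, 0, 0, 0, 0, 0], [0.8, 0, 0, 0, 0, 0, 0], [1, 0, 0, 0, 0, 0, 0], [1, 0, 0, 0, 0, 0, 0]],
  ],
)

```text
t: 8.3
ee_pos: [517.4, 13.1, 203.7]
orientation: [-0.671, 3.068, -0.002]
ft_force: [1.2, -4.5, -1.1]
width: 8.9
grasp_force: 30.0
```

>>> servo_tool(
  plan=[
    [[1, 0, 0, 0, 0, 0, 0], [1, 0, 0, 0, 0, 0, 0], [1, 0, 0, 0, 0, 0, 0]],
  ],
)

```text
t: 8.55
ee_pos: [517.4, 13.1, 203.7]
orientation: [-0.671, 3.068, -0.002]
ft_force: [1.2, -5.2, 0.5]
width: 9.0
grasp_force: 30.0
```

```bash
cat > q.py <<'E'
from h import *
o=readout.get_obs();print(o['t'],np.round(o['ee_pos'],2),np.round(o['ft_force'],2),np.round(o['moment'],3),round(o['width'],2),round(o['grasp_force'],1))
E
python3 q.py
```

```text
8.55 [517.41  13.12 203.7 ] [ 1.25 -5.2   0.54] [-0.864 -0.265  0.056] 8.98 30.0
```

>>> servo_tool(
  plan=[
    [[1, 0.006, -0.013, 0, 0, 0, 0], [1, 0, 0, -0.025, 0, 0, 0], [1, 0, 0, -0.025, 0, 0, 0], [1, 0, 0, 0, 0, 0, 0]],
  ],
)

```text
t: 8.88
ee_pos: [517.5, 13.0, 201.8]
orientation: [-0.671, 3.069, -0.001]
ft_force: [0.4, -3.5, 4.8]
width: 9.0
grasp_force: 30.0
```

>>> servo_tool(
  plan=[
    [[1, 0, 0, -0.025, 0, 0, 0], [1, 0, 0, -0.025, 0, 0, 0], [1, 0, 0, 0, 0, 0, 0]],
  ],
)

```text
t: 9.13
ee_pos: [517.5, 13.1, 199.8]
orientation: [-0.67, 3.069, -0.001]
ft_force: [0.9, -5.1, 5.1]
width: 9.1
grasp_force: 30.0
```

>>> servo_tool(
  plan=[
    [[1, 0, 0, -0.025, 0, 0, 0], [1, 0, 0, -0.015, 0, 0, 0], [1, 0, 0, 0, 0, 0, 0]],
  ],
)

```text
t: 9.38
ee_pos: [517.5, 13.1, 198.2]
orientation: [-0.671, 3.069, -0.001]
ft_force: [0.5, -5.3, 6.1]
width: 9.2
grasp_force: 30.0
```

>>> servo_tool(
  plan=[
    [[1, 0.01, -0.02, 0, 0, 0, 0], [1, 0, 0, 0, 0, 0, 0], [1, 0, 0, 0, 0, 0, 0]],
  ],
)

```text
t: 9.63
ee_pos: [517.6, 12.8, 198.2]
orientation: [-0.67, 3.069, 0.001]
ft_force: [-0.3, -0.9, 5.1]
width: 8.7
grasp_force: 30.0
```

>>> servo_tool(
  plan=[
    [[1, 0, 0, -0.02, 0, 0, 0], [1, 0, 0, 0, 0, 0, 0]],
  ],
)

```text
t: 9.8
ee_pos: [517.6, 12.8, 197.4]
orientation: [-0.67, 3.069, 0.001]
ft_force: [-0.5, -0.9, 5.7]
width: 8.6
grasp_force: 30.0
```

>>> servo_tool(
  plan=[
    [[1, 0, 0, -0.013, 0, 0, 0], [1, 0, 0, 0, 0, 0, 0]],
  ],
)

```text
t: 9.97
ee_pos: [517.6, 12.8, 196.9]
orientation: [-0.67, 3.069, 0.001]
ft_force: [-0.7, -0.5, 6.4]
width: 8.6
grasp_force: 30.0
```

>>> servo_tool(
  plan=[
    [[1, 0, 0, -0.0125, 0, 0, 0], [1, 0, 0, 0, 0, 0, 0]],
  ],
)

```text
t: 10.13
ee_pos: [517.6, 12.8, 196.4]
orientation: [-0.67, 3.069, 0.001]
ft_force: [-1.0, -0.9, 5.6]
width: 8.5
grasp_force: 30.0
```

>>> servo_tool(
  plan=[
    [[1, 0, 0, -0.0125, 0, 0, 0], [1, 0, 0, 0, 0, 0, 0]],
  ],
)

```text
t: 10.3
ee_pos: [517.6, 12.8, 195.9]
orientation: [-0.67, 3.069, 0.001]
ft_force: [-0.1, -1.0, 6.2]
width: 8.6
grasp_force: 30.0
```

>>> servo_tool(
  plan=[
    [[1, 0, 0, -0.0125, 0, 0, 0], [1, 0, 0, 0, 0, 0, 0]],
  ],
)

```text
t: 10.47
ee_pos: [517.6, 12.8, 195.4]
orientation: [-0.67, 3.069, 0.001]
ft_force: [-0.8, -1.3, 7.4]
width: 8.7
grasp_force: 30.0
```

>>> servo_tool(
  plan=[
    [[1, 0, 0, -0.0125, 0, 0, 0], [1, 0, 0, 0, 0, 0, 0]],
  ],
)

```text
t: 10.63
ee_pos: [517.6, 12.8, 195.0]
orientation: [-0.67, 3.069, 0.001]
ft_force: [-0.3, -1.4, 6.3]
width: 8.7
grasp_force: 30.0
```

>>> servo_tool(
  plan=[
    [[1, 0, 0, -0.0125, 0, 0, 0], [1, 0, 0, 0, 0, 0, 0]],
  ],
)

```text
t: 10.8
ee_pos: [517.6, 12.8, 194.5]
orientation: [-0.67, 3.069, 0.001]
ft_force: [-0.4, -1.6, 7.1]
width: 8.8
grasp_force: 30.0
```

>>> servo_tool(
  plan=[
    [[1, 0, 0, -0.0125, 0, 0, 0], [1, 0, 0, 0, 0, 0, 0]],
  ],
)

```text
t: 10.97
ee_pos: [517.6, 12.8, 194.0]
orientation: [-0.67, 3.069, 0.001]
ft_force: [-0.5, -1.4, 7.2]
width: 9.0
grasp_force: 30.0
```

Depth is about 9.7 mm and the force is still the spring alone, so I'll keep going.

>>> servo_tool(
  plan=[
    [[1, 0, 0, -0.0125, 0, 0, 0], [1, 0, 0, 0, 0, 0, 0]],
  ],
)

```text
t: 11.13
ee_pos: [517.6, 12.8, 193.5]
orientation: [-0.67, 3.069, 0.001]
ft_force: [-0.4, -1.3, 6.5]
width: 8.8
grasp_force: 30.0
```

>>> servo_tool(
  plan=[
    [[1, 0, 0, -0.0125, 0, 0, 0], [1, 0, 0, 0, 0, 0, 0]],
  ],
)

```text
t: 11.3
ee_pos: [517.6, 12.8, 193.0]
orientation: [-0.67, 3.069, 0.001]
ft_force: [-0.7, -0.6, 7.9]
width: 8.2
grasp_force: 30.0
```

>>> servo_tool(
  plan=[
    [[1, 0, 0, -0.0125, 0, 0, 0], [1, 0, 0, 0, 0, 0, 0]],
  ],
)

```text
t: 11.47
ee_pos: [517.6, 12.8, 192.5]
orientation: [-0.67, 3.069, 0.001]
ft_force: [-1.1, -0.5, 7.8]
width: 8.8
grasp_force: 30.0
```

>>> servo_tool(
  plan=[
    [[1, 0, 0, -0.0125, 0, 0, 0], [1, 0, 0, 0, 0, 0, 0]],
  ],
)

```text
t: 11.63
ee_pos: [517.6, 12.8, 192.3]
orientation: [-0.67, 3.069, 0.001]
ft_force: [-2.1, -1.5, 9.9]
width: 8.9
grasp_force: 30.0
```

>>> servo_tool(
  plan=[
    [[1, 0, 0, -0.0125, 0, 0, 0], [1, 0, 0, 0, 0, 0, 0]],
  ],
)

```text
t: 11.8
ee_pos: [517.7, 12.8, 192.0]
orientation: [-0.67, 3.069, 0.001]
ft_force: [-2.8, -0.4, 13.6]
width: 8.8
grasp_force: 30.0
```

>>> servo_tool(
  plan=[
    [[1, 0, 0, -0.0125, 0, 0, 0], [1, 0, 0, 0, 0, 0, 0]],
  ],
)

```text
t: 11.97
ee_pos: [517.7, 12.8, 191.7]
orientation: [-0.67, 3.069, 0.001]
ft_force: [-3.7, -0.6, 17.2]
width: 8.7
grasp_force: 30.0
```

The leaf was met at z ≈ 192.4, a depth of 11.3 mm. The total force is 17 N, of which about 8.7 N is on the leaf. I'll ease off slightly and start the turn.

>>> servo_tool(
  plan=[
    [[1, 0, 0, 0.02, 0, 0, 0], [1, 0, 0, 0, 0, 0, 0]],
  ],
)

```text
t: 12.13
ee_pos: [517.6, 12.8, 192.3]
orientation: [-0.67, 3.069, 0.001]
ft_force: [-1.6, -0.4, 11.9]
width: 8.6
grasp_force: 30.0
```

>>> servo_tool(
  plan=[
    [[1, 0, 0, 0, 0, 0, -0.8], [1, 0, 0, 0, 0, 0, -0.8], [1, 0, 0, 0, 0, 0, 0]],
  ],
)

```text
t: 12.38
ee_pos: [517.6, 12.8, 192.2]
orientation: [-0.449, 3.109, 0.001]
ft_force: [-2.6, -2.5, 11.9]
width: 9.1
grasp_force: 30.0
```

```bash
python3 q.py
```

```text
12.3833 [517.65  12.8  192.23] [-2.59 -2.5  11.95] [-0.136  0.478 -0.06 ] 9.05 30.0
```

>>> servo_tool(
  plan=[
    [[1, 0, 0, 0, 0, 0, -0.8], [1, 0, 0, 0, 0, 0, -0.8], [1, 0, 0, 0, 0, 0, -0.8], [1, 0, 0, 0, 0, 0, 0]],
  ],
)

```text
t: 12.72
ee_pos: [517.6, 12.8, 192.2]
orientation: [-0.121, 3.139, 0.001]
ft_force: [-2.2, -0.8, 11.5]
width: 8.8
grasp_force: 30.0
```

```bash
python3 q.py
```

```text
12.7167 [517.64  12.81 192.21] [-2.24 -0.76 11.51] [-0.113  0.443  0.017] 8.79 30.0
```

>>> servo_tool(
  plan=[
    [[1, 0, 0, 0, 0, 0, -0.8], [1, 0, 0, 0, 0, 0, -0.8], [1, 0, 0, 0, 0, 0, -0.8], [1, 0, 0, 0, 0, 0, -0.8], [1, 0, 0, 0, 0, 0, 0]],
  ],
)

```text
t: 13.13
ee_pos: [517.7, 12.8, 192.2]
orientation: [0.317, 3.125, 0.001]
ft_force: [-1.2, -0.6, 11.5]
width: 8.7
grasp_force: 30.0
```

>>> servo_tool(
  plan=[
    [[1, 0, 0, 0, 0, 0, -0.8], [1, 0, 0, 0, 0, 0, -0.8], [1, 0, 0, 0, 0, 0, -0.8], [1, 0, 0, 0, 0, 0, -0.8], [1, 0, 0, 0, 0, 0, 0]],
  ],
)

```text
t: 13.55
ee_pos: [517.7, 12.8, 192.2]
orientation: [0.749, 3.051, 0.001]
ft_force: [-2.6, 0.1, 11.9]
width: 8.9
grasp_force: 30.0
```

```bash
python3 q.py
```

```text
13.55 [517.69  12.82 192.22] [-2.61  0.15 11.92] [-0.128  0.37  -0.052] 8.86 30.0
```

>>> servo_tool(
  plan=[
    [[1, 0, 0, 0, 0, 0, -0.8], [1, 0, 0, 0, 0, 0, -0.8], [1, 0, 0, 0, 0, 0, -0.8], [1, 0, 0, 0, 0, 0, -0.8], [1, 0, 0, 0, 0, 0, 0]],
  ],
)

```text
t: 13.97
ee_pos: [517.7, 12.8, 192.2]
orientation: [1.166, 2.917, 0.001]
ft_force: [-2.3, -0.8, 11.2]
width: 8.8
grasp_force: 30.0
```

>>> servo_tool(
  plan=[
    [[1, 0, 0, 0, 0, 0, -0.8], [1, 0, 0, 0, 0, 0, -0.8], [1, 0, 0, 0, 0, 0, -0.8], [1, 0, 0, 0, 0, 0, -0.8], [1, 0, 0, 0, 0, 0, 0]],
  ],
)

```text
t: 14.38
ee_pos: [517.7, 12.8, 192.2]
orientation: [-1.561, -2.726, -0.001]
ft_force: [-1.8, -1.2, 11.3]
width: 8.5
grasp_force: 30.0
```

```bash
python3 q.py
```

```text
14.3833 [517.72  12.82 192.23] [-1.81 -1.22 11.32] [-0.23   0.389  0.008] 8.53 30.0
```

>>> servo_tool(
  plan=[
    [[1, 0, 0, 0, 0, 0, -0.6], [1, 0, 0, 0, 0, 0, -0.6], [1, 0, 0, 0, 0, 0, 0], [1, 0, 0, 0, 0, 0, 0]],
  ],
)

```text
t: 14.72
ee_pos: [517.7, 12.8, 192.2]
orientation: [-1.697, -2.644, -0.001]
ft_force: [-2.1, -0.8, 10.2]
width: 8.7
grasp_force: 30.0
```

```bash
python3 q.py
```

```text
14.7167 [517.71  12.85 192.22] [-2.06 -0.83 10.18] [-0.23   0.423 -0.014] 8.65 30.0
```

>>> servo_tool(
  plan=[
    [[1, 0, 0, 0, 0, 0, -0.2], [1, 0, 0, 0, 0, 0, 0], [1, 0, 0, 0, 0, 0, 0]],
  ],
)

```text
t: 14.97
ee_pos: [517.7, 12.8, 192.2]
orientation: [-1.72, -2.629, -0.001]
ft_force: [-1.9, -1.7, 11.2]
width: 8.8
grasp_force: 30.0
```

```bash
python3 q.py
```

```text
14.9667 [517.71  12.82 192.22] [-1.93 -1.68 11.17] [-0.242  0.392 -0.043] 8.85 30.0
```

The stud is turned to 1.59 rad. I'll let it rise gently and feel for the notch.

>>> servo_tool(
  plan=[
    [[1, 0, 0, 0.015, 0, 0, 0], [1, 0, 0, 0.015, 0, 0, 0], [1, 0, 0, 0, 0, 0, 0]],
  ],
)

```text
t: 15.22
ee_pos: [517.7, 12.8, 193.2]
orientation: [-1.72, -2.629, -0.001]
ft_force: [-0.8, -1.1, 7.2]
width: 8.5
grasp_force: 30.0
```

>>> servo_tool(
  plan=[
    [[1, 0, 0, 0.015, 0, 0, 0], [1, 0, 0, 0.015, 0, 0, 0], [1, 0, 0, 0, 0, 0, 0]],
  ],
)

```text
t: 15.47
ee_pos: [517.7, 12.8, 194.3]
orientation: [-1.72, -2.629, -0.001]
ft_force: [-1.1, -1.1, 6.8]
width: 8.7
grasp_force: 30.0
```

>>> servo_tool(
  plan=[
    [[1, 0, 0, 0.015, 0, 0, 0], [1, 0, 0, 0, 0, 0, 0]],
  ],
)

```text
t: 15.63
ee_pos: [517.7, 12.8, 194.9]
orientation: [-1.72, -2.629, -0.001]
ft_force: [-0.4, -0.6, 7.4]
width: 8.6
grasp_force: 30.0
```

>>> servo_tool(
  plan=[
    [[1, 0, 0, 0.01, 0, 0, 0], [1, 0, 0, 0, 0, 0, 0]],
  ],
)

```text
t: 15.8
ee_pos: [517.7, 12.8, 195.3]
orientation: [-1.719, -2.629, -0.001]
ft_force: [-1.1, -0.9, 7.4]
width: 8.7
grasp_force: 30.0
```

>>> servo_tool(
  plan=[
    [[1, 0, 0, 0.01, 0, 0, 0], [1, 0, 0, 0, 0, 0, 0]],
  ],
)

```text
t: 15.97
ee_pos: [517.7, 12.8, 195.6]
orientation: [-1.719, -2.629, -0.001]
ft_force: [-0.3, 0.0, 5.8]
width: 8.8
grasp_force: 30.0
```

>>> servo_tool(
  plan=[
    [[1, 0, 0, 0.01, 0, 0, 0], [1, 0, 0, 0, 0, 0, 0]],
  ],
)

```text
t: 16.13
ee_pos: [517.7, 12.8, 196.0]
orientation: [-1.719, -2.629, -0.001]
ft_force: [-1.2, -0.8, 6.0]
width: 9.1
grasp_force: 30.0
```

>>> servo_tool(
  plan=[
    [[1, 0, 0, 0.01, 0, 0, 0], [1, 0, 0, 0, 0, 0, 0]],
  ],
)

```text
t: 16.3
ee_pos: [517.6, 12.8, 196.1]
orientation: [-1.719, -2.629, -0.001]
ft_force: [1.1, 1.0, 3.0]
width: 8.8
grasp_force: 30.0
```

>>> servo_tool(
  plan=[
    [[1, 0, 0, 0.01, 0, 0, 0], [1, 0, 0, 0, 0, 0, 0]],
  ],
)

```text
t: 16.47
ee_pos: [517.6, 12.7, 196.2]
orientation: [-1.719, -2.629, -0.001]
ft_force: [2.5, 1.5, -2.3]
width: 8.8
grasp_force: 30.0
```

The force went negative, so the notch holds the stud at z ≈ 196.1, 3.7 mm above the leaf. Now I'll release and retreat.

>>> servo_tool(
  plan=[
    [[-1, 0, 0, 0, 0, 0, 0], [-1, 0, 0, 0, 0, 0, 0], [-1, 0, 0, 0, 0, 0, 0], [-1, 0, 0, 0, 0, 0, 0], [-1, 0, 0, 0, 0, 0, 0]],
  ],
)

```text
t: 16.88
ee_pos: [517.5, 12.3, 196.5]
orientation: [-1.719, -2.629, 0.0]
ft_force: [1.2, 0.0, -0.0]
width: 38.4
grasp_force: 0.0
```

>>> servo_tool(
  plan=[
    [[-1, 0, 0, 0.3, 0, 0, 0], [-1, 0, 0, 0.8, 0, 0, 0], [-1, 0, 0, 0.9, 0, 0, 0], [-1, 0.3, 0.6, 0.7, 0, 0, 0], [-1, 0.3, 0.8, 0.3, 0, 0, 0]],
  ],
)

```text
t: 17.3
ee_pos: [542.9, 67.6, 320.8]
orientation: [1.721, 2.623, 0.005]
ft_force: [1.1, -0.3, -0.0]
width: 72.2
grasp_force: 0.0
```

>>> servo_tool(
  plan=[
    [[-1, 0, 0.9, 0, 0, 0, 0], [-1, 0, 0.9, 0, 0, 0, 0], [-1, 0, 0, 0, 0, 0, 0]],
  ],
)

```text
t: 17.55
ee_pos: [541.7, 145.0, 317.1]
orientation: [1.715, 2.632, 0.004]
ft_force: [-0.5, 0.0, 0.7]
width: 87.4
grasp_force: 0.0
```

Run:
```python
from h import *
w,o=grab('wrist','w5.png');s,_=grab('side','s5.png');print(o['ee_pos'],o['t'],o['width'])
t,_=grab('top','t5.png')
c=np.zeros((600,800,3),np.uint8);c[:300,:400]=cv2.resize(w,(400,300));c[:,400:]=cv2.resize(s[110:260,210:310],(400,600),interpolation=2);c[300:,:400]=cv2.resize(t[130:238,185:329],(400,300),interpolation=2)
cv2.imwrite('pics/w5c.png',cv2.convertScaleAbs(c[:,:,::-1],alpha=1.6))
```

```text
[541.72326817 145.0113375  317.14293107] 17.55 87.37703205021161
```

View pics/w5c.png

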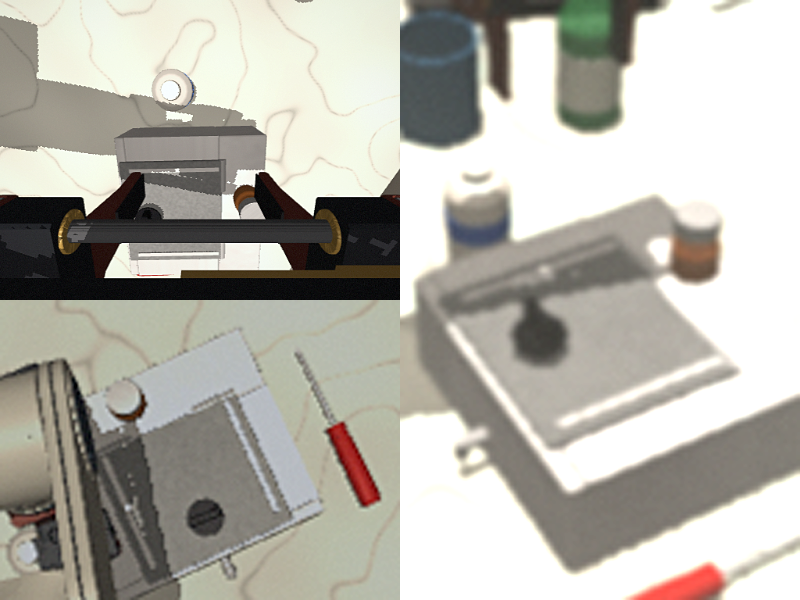

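The panel is shut and the stud stays in, with its wing along the hinge (205,517 in the top crop). The cartridge, jar and screwdriver are where they were, and the gripper is clear, so I'll hand in.

```bash
python3 -c "
from workcell import close_job
print(close_job())"
```

```text
the job is handed in; nothing more can be done
None
```

The panel is shut and locked: its stud was pushed in until it bottomed gently at about 11.3 mm, turned a quarter turn clockwise and caught in its notch; the gripper let go and the job was handed in at about 18 s.

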